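# Clamp the rail offcut in the drilling jig

### The arm

A 6-joint arm with a two-finger parallel gripper is mounted at the origin on a cart in front of the work surface, level with it; the furniture and walls round the work are solid. World frame = base frame: x ahead of the robot, y to its left, z up, the work surface at z = 0. Lengths are in m, angles in degrees, forces in N, time in s.
With the tool pointing down it reaches from about 0.325 to 0.775 m from the base axis. Payload 5.5 kg.
Tool frame: the origin (TCP) lies at the centre of the arm's flange, where the gripper is bolted on; the fingertips stand 182 mm ahead of it and the grasp point (between the pads) lies 163 mm ahead of it; z points along the fingers, y is the line along which they close (so a half turn about z gives the same grasp; the last joint's range is limited). The gripper opens to 88 mm and grips with 3 to 60 N. Pads are 20 mm wide; open, the fingers measure 115 mm over their backs; the gripper's body (75 mm by 178 mm) begins 61 mm behind the grasp point.
Start: joints at [-74.697, 5.22, 70.514, -0, 104.267, -3.249], TCP at [0.191, -0.569, 0.405] pointing down, gripper open.
Joint ranges: [-164.24, 164.24], [-49.07, 125.15], [9.68, 141.18], [-86.29, 266.29], [3.28, 154.24], [-151.56, 151.56]. Speed limits (degrees/s): [147.25, 147.25, 172.46, 180, 180, 180].

### API

Orientations are given as [roll, pitch, yaw] about the fixed x, y, z axes, in that order (R = Rz(yaw) Ry(pitch) Rx(roll)).
In Python, from station import r gives the robot as it stands. The module is installed in compiled form; this text tells all that it offers. Calls block until the motion is done:
- r.reach(position, orientation): joint-space move of the TCP to a pose.
- r.servo_line(position, rotation=None, speed=0.15): straight line of the TCP; rotation=None keeps the orientation; speed is the mean speed in m/s.
- r.move_joints(angles): joint-space move.
- r.let_go() and r.grab(squeeze=None): open the fingers fully, or close them until they stop; squeeze is the grip in N (None keeps the last).
- r.wait(seconds).
- r.inverse_kinematics(position, orientation): joint angles nearest the present ones, or None.
- r.sense(): the state.
- r.snapshot(name): name is "scene" or "top" or "wrist"; returns a dict with "frame" (400x640x3 uint8, red, green, blue), "fx", "fy", "cx", "cy" (pixels), "R" (3x3) and "t" (3): a world point X has camera coordinates R X + t. Camera axes: x right, y down, z forward; pixel columns grow to the right and rows downward; lengths in m; the calibration is good to about 2 mm. A picture is of the moment at which its call begins. There is no depth.
A pose or a line that the arm cannot do raises r.IKError and nothing moves.
- r.hand_in(): hands the job in; it is judged then, once.
The state is a dict: "clock": time; "joints": joint angles; "joint_vel": joint speeds; "joint_torque": joint torques, N m; "tcp_pos": TCP position; "orientation": TCP orientation; "contact_force": force on the tool from outside, world axes, zero at the start; "torque": the same for the moment, N m; "opening": finger opening in m; "gripper_force": force on a finger pad.
Only numpy, scipy, OpenCV 4.12 (cv2) and the standard library are available. Lean on these libraries where they do the work, as an engineer would, in place of code of your own. Each camera call takes 0.05 s, during which the arm holds its last target. There are 200 camera calls.

### The job

Get the white rail offcut ready for drilling without picking anything up: with the fingertips push it back across the jig until its long side lies flat against the wooden fence, then push the clamp's red lever over past upright so that it snaps to its other side and the rubber pad presses on the rail. Leave the lever alone until the rail is against the fence, do not disturb the other things lying about, and move clear at the end.

Things in the scene. Friction and masses are not known exactly. Their poses are not given: they have to be found in the camera images.
- jig: drilling jig fixed to the table, yaw varies: plywood base 142x190x12 mm (x -80 to +62, y -115 to +75 in its frame), a wooden fence, and a steel toggle clamp at the right end (foot and cheeks at y -105 to -60, 68 high without lever and arm). Origin on the table surface under the rail's place; x points from the open front to the fence, y left along the fence, z up.
- fence_face (a point): middle of the lower edge of the fence's flat front face, at x +15, y 0, z 12 mm in the jig's frame; the fence runs 75 mm to either side along the jig's y, is 12 thick (behind this face) and 20 high
- rail_offcut: white rail offcut, 25 wide (x) x 86 long (y) x 24 high (z) mm, 0.06 kg, lying loose on the jig's base (top of base at z 12), 15 to 40 mm short of the fence and a little askew. Origin at the centre of its underside: at x = +2 in the jig's frame, y axis parallel to the fence, when flat against the fence.
- clamp_lever (a joint): lever on a horizontal axis along the jig's x, through x +2, y -82, z 60 mm in the jig's frame. 0: open, leaning 0.75 rad outward (jig's -y), as it starts; 0.75: upright; 1.5: closed, leaning 0.75 rad over the rail (over 1.4 with the pad on a rail). A spring holds it at either end and throws it over once past upright; about 3 N at the knob moves it.
- lever_knob (a point): centre of the round end (22 mm diameter) of the lever's red grip (17 thick), 88 mm from the lever's axis; it stands 124 mm above the table at either end of its swing and rises to 148 when upright
- hold_arm: steel arm of the clamp, linked to the lever: raised 74 degrees when the lever is open, level when closed. Origin on its pivot, at x +2, y -66, z 52 mm in the jig's frame. Its round black rubber pad, 19 across, comes down 38 mm left of the pivot on the rail's top near the rail's right end; the rail's origin must be within 20 mm of y = 0 in the jig's frame.
- end_cap_1: white plastic rail end cap, 22x30x18, standing on the jig's base behind the fence (mm, loose). Origin at the centre of its underside.
- bit_case: green and black bit case, 62x88x26, on the table to the left of the jig (mm, loose). Origin at the centre of its underside.
- screw_box_b: small brown cardboard box, 44x58x43, on the table to the right of the jig (mm, loose). Origin at the centre of its underside.
- bracket_3: small grey angle bracket, 18x37x22, on the table to the left of the jig (mm, loose). Origin at the centre of its underside.
- side_cutters: blue-handled side cutters, 59x180x15, on the table to the right (mm, loose). Origin at the centre of its underside.
- spring_clamp: black and orange spring clamp, 74x157x23, on the table far to the right (mm, loose). Origin at the centre of its underside.
Things that resemble listed ones, but are neither listed nor needed, are in the scene too. Several things have the shape of the rail_offcut; the one meant has the colours described above.

How it is judged (in metres and radians):
On the way, in this order (a step that is already met when the one before it is completed fails the run):
1. the rail lies flat against the fence while the lever is still open (x of rail_offcut in the frame of jig between -0.001 and 0.005 m and angle between the y axis of rail_offcut and the y axis of jig, either way round below 0.045 rad and z of rail_offcut in the frame of jig below 0.015 m and value of joint clamp_lever below 0.3 rad), for 0.2 s.
2. the lever has snapped over and the pad presses on the rail (value of joint clamp_lever above 1.35 rad and contact force between hold_arm and rail_offcut above 1 N), for 0.3 s.
At the end, for the whole second after the job is handed in: The rail lies on the jig's base with its side along the fence (its centre at most 3 mm short of its flush place, parallel within 0.045 rad), at rest; the lever stands beyond 1.35 rad (snapped over), and the pad presses on the rail with more than 1 N (all of step 2 and x of rail_offcut in the frame of jig between -0.001 and 0.005 m and angle between the y axis of rail_offcut and the y axis of jig, either way round below 0.045 rad and z of rail_offcut in the frame of jig below 0.015 m and linear speed of rail_offcut below 0.01 m/s); the robot touches nothing.
It fails at once if the rail was lifted off the jig's base or tipped (z of rail_offcut in the frame of jig above 0.02 m or angle between rail_offcut's own z axis and vertical above 0.35 rad).
It fails at once if the lever was pushed over before the rail lay against the fence (value of joint clamp_lever above 0.75 rad and not (x of rail_offcut in the frame of jig above -0.004 m)).
It fails at once if one of the other things was moved more than 20 mm (distance of any of end_cap_1, bit_case, screw_box_b, bracket_3, side_cutters, spring_clamp from where it was at the start of the episode above 0.02 m).
It also fails if it takes over 48 s, if anything falls off the work surface, if the arm or the gripper's body presses on something with over 40 N, if the wrist force passes 120 N, or if a joint passes its speed limit or range.

## Working session

There is one attempt and no reset: what is moved stays moved. The work goes in short steps, each a Python script; the robot and the scene stay as the last script left them, time stands still between calls to the robot, and variables do not carry over. Pictures are saved under pics/ and viewed, at most 10 in all, crops included, and the job is handed in when it is done.

```bash
mkdir -p pics
cat > h.py <<'E'
from station import r
import numpy as np, cv2, pickle
def snap(n,f):
    s=r.snapshot(n); cv2.imwrite(f'pics/{f}.png',s['frame'][:,:,::-1]); pickle.dump(s,open(f'pics/{f}.pkl','wb')); return s
def load(f): return pickle.load(open(f'pics/{f}.pkl','rb'))
def crop(f,x0,y0,w,h,k,o):
    im=load(f)['frame'][y0:y0+h,x0:x0+w,::-1]; cv2.imwrite(f'pics/{o}.png',cv2.resize(im,None,fx=k,fy=k,interpolation=cv2.INTER_CUBIC))
def ray(s,u,v):
    R=np.array(s['R']);t=np.array(s['t'])
    return -R.T@t, R.T@np.array([(u-s['cx'])/s['fx'],(v-s['cy'])/s['fy'],1])
def atz(s,u,v,z):
    c,d=ray(s,u,v); return c+d*(z-c[2])/d[2]
def tri(*obs):
    A=np.zeros((3,3));b=np.zeros(3)
    for s,u,v in obs:
        c,d=ray(s,u,v);d/=np.linalg.norm(d);P=np.eye(3)-np.outer(d,d);A+=P;b+=P@c
    return np.linalg.solve(A,b)
def proj(s,X):
    p=np.array(s['R'])@np.array(X)+np.array(s['t']); return p[0]/p[2]*s['fx']+s['cx'],p[1]/p[2]*s['fy']+s['cy']
E
python3 - <<'E'
from h import *
for n in('scene','top'):
    s=snap(n,n+'0'); c,d=ray(s,s['cx'],s['cy']); print(n,c,d)
print(r.sense())
a=cv2.imread('pics/scene0.png');b=cv2.imread('pics/top0.png')
E
```

```text
scene [-0.01393747  0.52347789  0.94616832] [ 0.47871675 -0.4853865  -0.7315943 ]
top [ 0.30792276 -0.04431146  1.30234061] [ 0.18691152  0.00720875 -0.9823503 ]
{'clock': 0.1, 'joints': array([-7.46965278e+01,  5.26135069e+00,  7.05745137e+01,  3.39688985e-04,
        1.04266199e+02, -3.25045925e+00]), 'joint_vel': array([-0.00268268, -0.0654592 , -0.09033647, -0.08445076, -0.01469996,
        0.00721007]), 'joint_torque': array([ 4.12734647e-03, -4.47855127e+01, -4.07570708e+01,  7.01457029e-02,
        2.84040452e-02, -1.14768090e-04]), 'tcp_pos': array([ 0.19091703, -0.56888407,  0.40359754]), 'orientation': array([-1.79898119e+02, -6.11591481e-03,  1.85540095e+01]), 'contact_force': array([0.1655723 , 0.31558803, 0.43277538]), 'torque': array([ 0.01080506, -0.05243202, -0.00051754]), 'gripper_force': 0.0, 'opening': 0.0878106503139891}
```

View pics/top0.png

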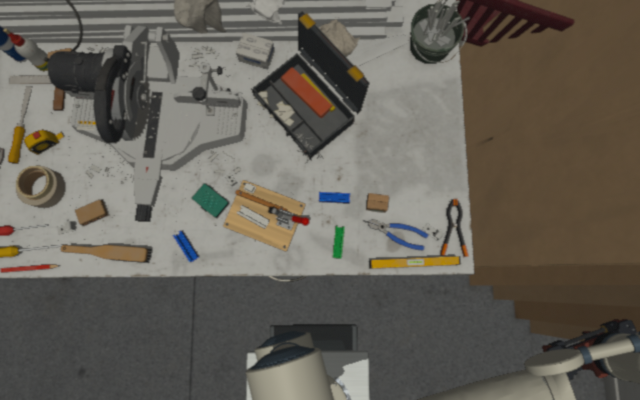

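View pics/scene0.png

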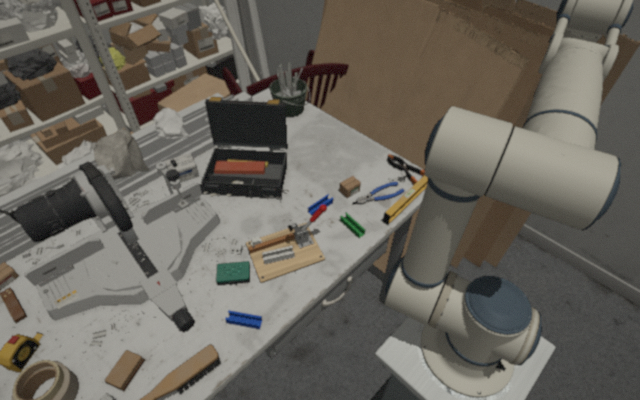

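The jig is at about (265,215) in top and (287,250) in scene. The white offcut lies on it at top (253,217) and scene (278,256). The other rail-shaped things are blue at top (334,197) and (186,246), and green at (339,241). Only the one on the jig is white. I'll confirm that in one enlarged crop.

Run:
```python
from h import *
a=load('top0')['frame'][165:265,190:320,::-1]; b=load('scene0')['frame'][190:290,210:340,::-1]
cv2.imwrite('pics/c1.png',cv2.resize(np.vstack([a,b])[:, :],None,fx=3,fy=3,interpolation=cv2.INTER_CUBIC) if 0 else cv2.resize(np.hstack([a,b]),None,fx=3,fy=3,interpolation=cv2.INTER_CUBIC))
print(atz(load('top0'),265,215,.012),atz(load('top0'),253,217,.036))
```

```text
[0.51145799 0.11451416 0.012     ] [0.50252112 0.1438542  0.036     ]
```

View pics/c1.png

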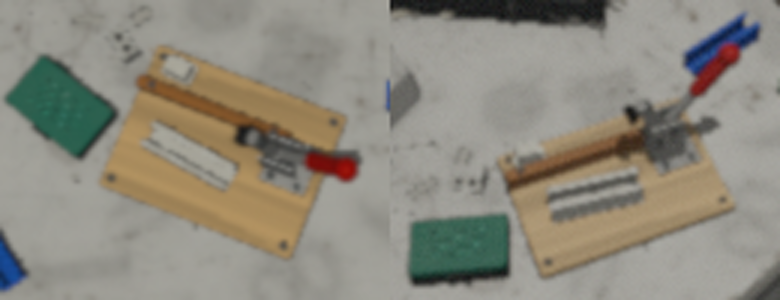

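The crop confirms it: the white channel lies on the base in front of the fence, and the red knob leans to the right. Next I'll take closer views with the wrist camera.

Run:
```python
from h import *
for yaw in(70,-110):
    print(yaw,r.inverse_kinematics([.44,.12,.40],[180,0,yaw]))
r.reach([.44,.12,.40],[180,0,70]); s=snap('wrist','w1'); print(ray(s,s['cx'],s['cy']),s['fx'])
J=[.512,.1145,.012]; print(proj(s,J))
r.reach([.44,.02,.40],[180,0,70]); s=snap('wrist','w2'); print(proj(s,J))
a=load('w1')['frame'];b=load('w2')['frame']
r.grab(); print(r.sense()['clock'],r.sense()['opening'],r.sense()['contact_force'])
```

```text
70 [ 1.09797558e+01 -1.70849666e+01  9.17769141e+01 -2.54444375e-14
  1.05308052e+02  3.09797558e+01]
-110 [  10.97975581  -17.08496658   91.7769141     0.          105.30805248
 -149.02024419]
(array([0.46671132, 0.19294514, 0.38013931]), array([-0.09788639, -0.26734498, -0.95861615])) 282.3371524984562
(np.float64(373.1132466575381), np.float64(157.90586951329024))
(np.float64(348.8113660348194), np.float64(80.55929227130258))
4.6167 0.0005982995816055228 [ 0.51309256 -0.93066526 -0.03076111]
```

View pics/w1.png

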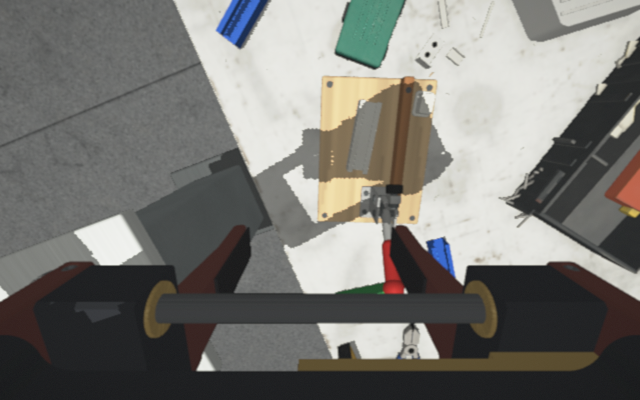

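View pics/w2.png

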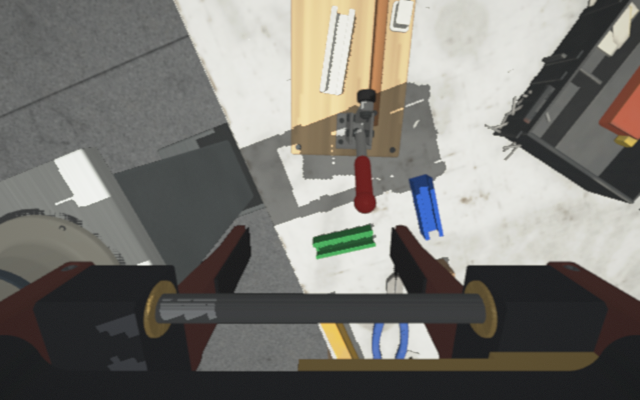

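w1 shows the base at (320–437, 77–222), with the rail at (364,137). In w2 the rail is at (338,50), the knob at (365,203) and the clamp at (365,115). I'll read these points more closely in an enlarged crop of both.

Run:
```python
from h import *
k=4
a=load('w1')['frame'][66:216,290:450][:, :,::-1].copy(); a=np.clip(a.astype(float)*1.3,0,255).astype('uint8')
b=load('w2')['frame'][0:150,275:435][:, :,::-1]
c=load('w2')['frame'][90:240,290:450]
im=cv2.resize(np.hstack([a,b]),None,fx=2.5,fy=2.5,interpolation=cv2.INTER_CUBIC)
cv2.imwrite('pics/c2.png',im); print(im.shape)
```

```text
(375, 800, 3)
```

View pics/c2.png

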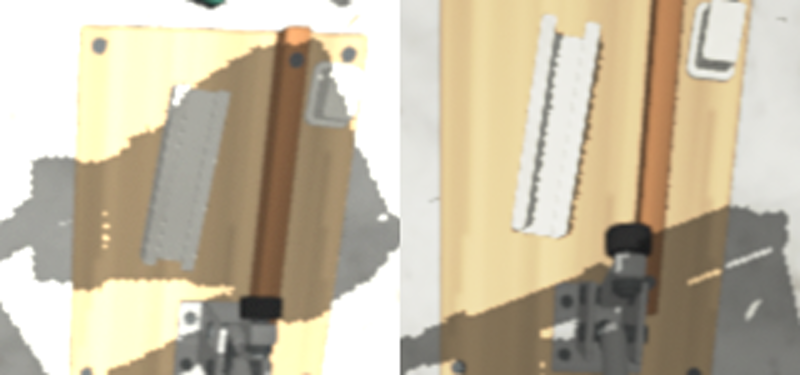

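```bash
cat > fit.py <<'E'
from h import *
from scipy.optimize import least_squares
s1,s2=load('w1'),load('w2'); A=lambda x,y:(s1,290+x/2.5,66+y/2.5); B=lambda x,y:(s2,275+(x-400)/2.5,y/2.5)
print('screw tri? FR',tri(A(85,373),B(459,367)))
T=[tri(A(*a),B(*b)) for a,b in [((175,86),(545,15)),((230,92),(598,23)),((193,268),(566,237)),((143,262),(515,230))]]
print('rail corners tri',np.round(T,4))
def W(p,q): c,s=np.cos(p[2]),np.sin(p[2]); return np.array([p[0]+c*q[0]-s*q[1],p[1]+s*q[0]+c*q[1],q[2]])
def res(p):
    d=p[3]; o=[]
    for (s,u,v),q in [(A(99,45),(-.08+d,.075-d,.012)),(A(349,54),(.062-d,.075-d,.012)),(A(85,373),(-.08+d,-.115+d,.012)),(B(459,367),(-.08+d,-.115+d,.012)),(B(694,373),(.062-d,-.115+d,.012)),
      (A(80,27),(-.08,.075,.012)),(A(367,35),(.062,.075,.012)),((s2,365,203),(.002,-.082-.088*np.sin(.75),.124))]:
        a=proj(s,W(p,q)); o+=[a[0]-u,a[1]-v]
    return o
f=least_squares(res,[.512,.1145,-.35,.01]); print(f.x,np.degrees(f.x[2]),np.round(f.fun,1)); p=f.x
def resr(q):
    o=[]
    for l,(a,b) in zip([(-1,1),(1,1),(1,-1),(-1,-1)],[((175,86),(545,15)),((230,92),(598,23)),((193,268),(566,237)),((143,262),(515,230))]):
        X=W(q,(.0125*l[0],.043*l[1],.036))
        for s,u,v in (A(*a),B(*b)): z=proj(s,X); o+=[z[0]-u,z[1]-v]
    return o
g=least_squares(resr,[.5,.14,-.4]); print('rail',g.x,np.round(g.fun,1))
d=g.x[:2]-p[:2]; c,s=np.cos(p[2]),np.sin(p[2]); print('rail in jig',c*d[0]+s*d[1],-s*d[0]+c*d[1],np.degrees(g.x[2]-p[2]))
print('fence',[proj(s1,W(p,(.015,.075,.032))),proj(s2,W(p,(.015,0,.032)))])
np.save('jig.npy',p)
E
python3 fit.py
```

```text
screw tri? FR [0.42495323 0.06119341 0.01110699]
rail corners tri [[0.5156 0.1887 0.036 ]
 [0.5367 0.1775 0.0384]
 [0.4971 0.1018 0.0278]
 [0.4749 0.1131 0.0262]]
[ 0.52900196  0.13221311 -0.380286    0.00997185] -21.788782846149452 [-0.3  0.7 -0.5  0.2  0.5  0.4 -0.3  0.6 -0.3  0.8 -0.7 -1.2  1.6 -0.7
 -0.  -0.3]
rail [ 0.5059756  0.1456436 -0.4961311] [ 0.7 -0.9 -1.4 -0.3 -0.1 -0.1  0.6  0.4  0.4  1.5  0.2 -0.4  0.6  1.
 -1.  -0.9]
rail in jig -0.026366542453301382 0.003923937719566466 -6.637435004094126
fence [(np.float64(404.4918931271649), np.float64(76.06811230470352)), (np.float64(373.21597551984013), np.float64(57.56062152488346))]
```

Jig fit: origin (0.529, 0.132), yaw −21.8°, residuals of about 1 px. The base screw triangulates to z=11 mm, as it should. The rail sits 28 mm short of flush, 6.6° askew, with y=+4. I'll push with closed fingers low on the rail and watch the force.

```bash
cat >> h.py <<'E'
P=np.load('jig.npy') if __import__('os').path.exists('jig.npy') else None
def J(x,y,tip):  # jig mm -> TCP pose with fingertips there
    c,s=np.cos(P[2]),np.sin(P[2]); return [P[0]+(c*x-s*y)/1e3,P[1]+(s*x+c*y)/1e3,.182+tip/1e3]
O=[180,0,90+np.degrees(P[2])] if P is not None else None
def F():
    c,s=np.cos(P[2]),np.sin(P[2]); f=r.sense()['contact_force']; return np.round([c*f[0]+s*f[1],-s*f[0]+c*f[1],f[2]],2)
def push(y,x0,x1,tip,lim=6,step=1.5,speed=.02):
    for x in np.append(np.arange(x0,x1,step),x1):
        r.servo_line(J(x,y,tip),speed=speed); f=F()-push.z
        print(round(x,1),f[0],end='; ')
        if abs(f[0])>lim: break
    print(); return x
E
python3 - <<'E'
from h import *
r.reach(J(-68,4,90),O); r.servo_line(J(-68,4,20),speed=.12); r.wait(.2)
push.z=F(); print('zero',push.z)
r.servo_line(J(-56,4,20),speed=.04)
x=push(4,-54,-24.5,20)
r.wait(.3); print(x,F()-push.z,r.sense()['clock'])
snap('wrist','w3'); snap('scene','s3')
E
```

```text
zero [ 0.16  0.4  -0.15]
-54.0 0.5599999999999999; -52.5 -0.64; -51.0 0.69; -49.5 -0.15; -48.0 -0.42000000000000004; -46.5 -1.06; -45.0 -0.22; -43.5 -0.73; -42.0 0.39; -40.5 0.0; -39.0 -1.13; -37.5 0.49; -36.0 -0.45999999999999996; -34.5 0.30000000000000004; -33.0 -0.24; -31.5 -1.14; -30.0 0.09; -28.5 0.36; -27.0 0.43999999999999995; -25.5 0.26; -24.5 -0.8; 
-24.5 [-0.84  0.01  1.52] 12.3417
```

Run:
```python
from h import *
push.z=np.array([.16,.4,-.15])
x=push(4,-23.5,-12,20,lim=4,step=1)
r.wait(.3); print(x,F()-push.z,r.sense()['clock'])
s=snap('wrist','w4')
u,v=proj(s,[*J(2,0,0)[:2],.036]); print(u,v)
u0,v0=int(max(0,min(u-130,380))),int(max(0,min(v-75,250)))
crop('w4',u0,v0,260,150,3,'c4'); print(u0,v0)
```

```text
-23.5 -0.01999999999999999; -22.5 -0.21000000000000002; -21.5 -0.58; -20.5 -0.31; -19.5 -1.76; -18.5 -5.25; 
-18.5 [-4.77 -0.42  3.6 ] 14.2417
357.872113971406 259.6072594378904
227 184
```

View pics/c4.png

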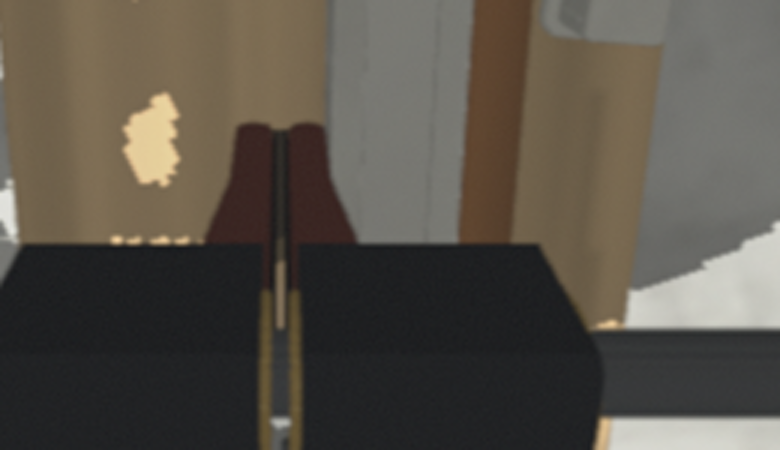

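The view shows the rail (crop x 327–470) flush along the fence (x 470) with no gap, and the force rose to 5 N. I'll back off, verify from above, then go to the outer side of the lever.

Run:
```python
from h import *
r.servo_line(J(-50,4,20),speed=.08); r.servo_line(J(-60,-25,150),speed=.25)
s=snap('wrist','w5'); print([proj(s,[*J(x,y,0)[:2],.036]) for x,y in((-10.5,43),(14.5,43),(14.5,-43),(-10.5,-43))])
u,v=proj(s,[*J(2,0,0)[:2],.036]); u0,v0=int(max(0,min(u-100,440))),int(max(0,min(v-110,250)))
crop('w5',u0,v0,200,150,4,'c5'); print(u0,v0)
r.servo_line(J(-60,-195,150),speed=.25); r.servo_line(J(2,-195,110),speed=.2)
s=snap('wrist','w6'); print(r.sense()['clock'], F())
```

```text
[(np.float64(373.06699456575797), np.float64(122.50767270614578)), (np.float64(399.59518696691066), np.float64(122.4759532730392)), (np.float64(392.9800949820253), np.float64(208.70022672785615)), (np.float64(368.6906551435023), np.float64(208.71894959720802))]
283 57
16.9667 [ 0.18 -0.26  0.37]
```

View pics/c5.png

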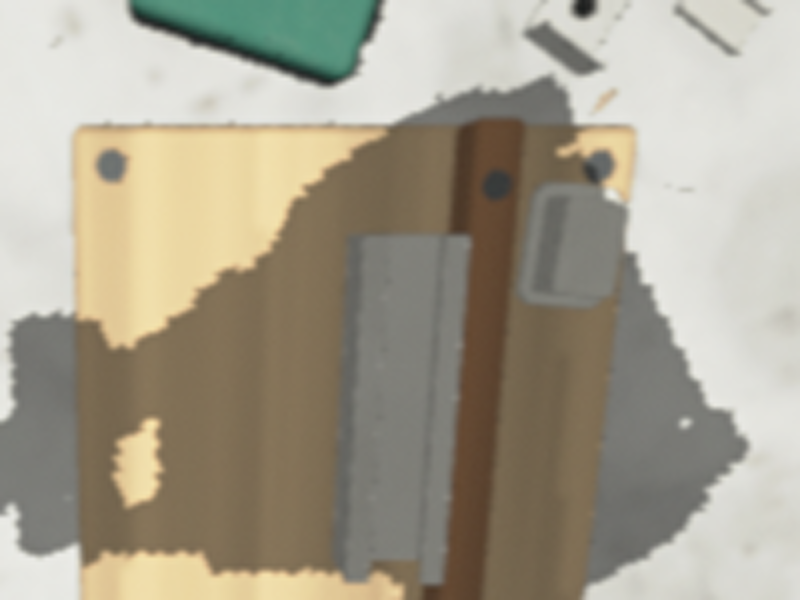

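View pics/w6.png

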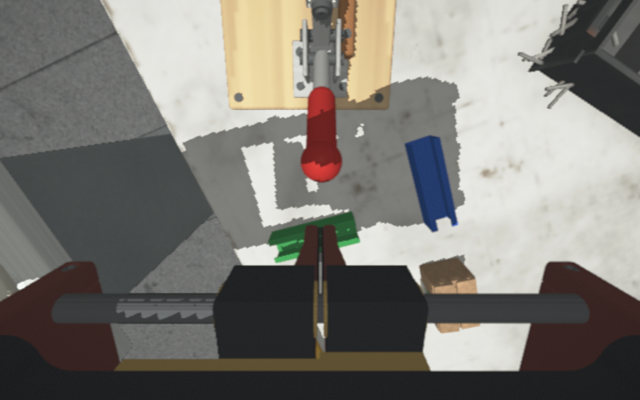

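The rail is flush: its corners are within 1 px of the flush prediction in x, and y is about +6 mm. The knob at (321,163) lines up with the fingertips at (321,230). Now I'll push the lever over.

Run:
```python
from h import *
for y in(-166,-150,-135,-120,-110,-100,-92):
    r.servo_line(J(2,y,110),speed=.08); print(y,F(),end='; ')
r.wait(.3); print(F()); s=snap('wrist','w7')
r.servo_line(J(2,-130,150),speed=.15); r.servo_line(J(2,-190,150),speed=.25); r.wait(.4); snap('wrist','w8'); s=snap('scene','s8')
print(r.sense()['clock'],[proj(s,[*J(2,y,0)[:2],.124]) for y in(-22,-142)])
a=load('w8')['frame'][0:250,200:460,::-1]; b=load('s8')['frame'][190:290,210:340,::-1]
b=cv2.resize(b,None,fx=2.5,fy=2.5,interpolation=cv2.INTER_CUBIC)
cv2.imwrite('pics/c8.png',np.hstack([a,b]))
```

```text
-166 [ 0.05 -0.11  0.65]; -150 [-0.84 -8.93  7.45]; -135 [ 0.74 -2.8   2.03]; -120 [ 0.58 -0.97  0.21]; -110 [-0.6   0.61 -0.53]; -100 [-0.15 -0.36 -0.26]; -92 [0.   0.23 0.62]; [0.03 0.35 0.01]
21.0667 [(np.float64(281.7932903898796), np.float64(221.4375019932511)), (np.float64(323.19354217757154), np.float64(207.98639667303692))]
```

View pics/c8.png

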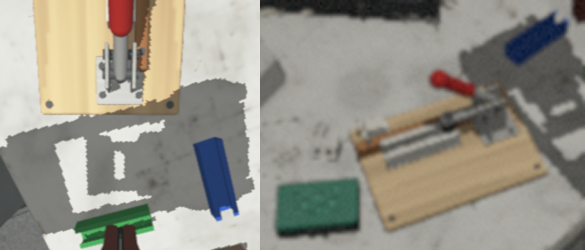

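The lever has snapped over: the knob is at scene (281,221), against a predicted closed position of (282,221). The arm lies level with its pad on the rail, the rail is along the fence, and the robot is clear.

```bash
python3 -c "
from h import *
r.wait(.3); print(F(), r.hand_in())"
```

```text
the job is handed in; nothing more can be done
[-0.2   0.28  0.01] None
```

The rail was pushed flat against the fence, the lever snapped over so the pad sits on the rail, the arm moved clear, and the job is handed in at about 21 s; no verdict was returned, and the pad's force on the rail could not be measured directly.

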